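# Cap the tone-hole chimney and hold the sprung keeper arm over it

### The job

Pick up the loose brass pad cup by its stem and set it gently (do not drop it) onto the brass chimney of the pad-seating jig, so that it sits fully seated and level, and let go of it while the keeper arm is still at rest. Then, with the gripper's fingers on the upright post at the end of the sprung keeper arm, swing the arm round against its spring until it is fully home against its stop, its notch round the cup's stem, and keep it there: the program finishes while the robot is still holding the arm at the stop. Leave the pad stack, the black block, the pliers and the glue tin alone.

Things in the scene. Friction and masses are not known exactly. Their poses are not given: they have to be found in the camera images.
- cup: Loose brass pad cup, about 90 g. Origin: centre of its underside, z up. From below: black spigot 35 mm across, z 0 to 7 mm, lower edge chamfered 3 mm; round flange 52 mm across, z 7 to 12 mm; plain upright round stem 18 mm across, z 12 to 40 mm. It starts standing upright on the bench, to the left (+y) of the jig.
- jig: Jig fixed to the bench: wooden base 165 x 105 x 12 mm with a brass chimney, a pivot with a coil spring, and the keeper arm. Origin: on the bench under the pivot; z up; the chimney lies 80 mm along its -x. Two steel pins 8 mm across, 62 mm high, stand 37 mm from the pivot: the arm's stop (by the line to the chimney) and its rest.
- rim (a point): Centre of the top of the brass chimney, an upright tube 48 mm outside, 40 mm inside, 26 mm deep inside, its rim 40 mm above the bench. When the cup is seated, its flange rests on the rim, its spigot is inside with 2.5 mm play all round, and the cup's origin is 7 mm below this point.
- pivot (a point): On the vertical axis of the keeper arm, 56 mm above the bench, 80 mm from the chimney's axis. The boss there is 26 mm across and ends 69 mm above the bench. The arm is a flat steel bar 18 mm wide, 52 to 60 mm above the bench (7 mm over a seated cup's flange); 80 mm from the pivot it has a notch 40 mm wide that passes round the cup's stem.
- post (a point): Point on the axis of the upright round steel post near the free end of the keeper arm, 90 mm above the bench. The post is 14 mm across, stands from 60 to 105 mm above the bench and moves with the arm in a horizontal circle of 135 mm radius about the pivot. The arm ends 13 mm past the post.
- keeper (a joint): Angle of the keeper arm, rad: 0 at rest, growing as the arm swings clockwise seen from above; fixed stop at 1.30. At the stop the arm points from the pivot straight over the chimney, the post 55 mm beyond the chimney's centre. The spring needs about 1.6 N at the post to start and 5.6 N at the stop, and swings the arm back when let go.
- pad_stack: Bystander: small stack of round tan pads, 35 mm across, 23 mm high. Origin: centre of the underside.
- dapping_block: Bystander: black iron block 45 x 60 x 42 mm. Origin: centre of the underside.
- flat_pliers: Bystander: grey pliers lying flat, 55 x 138 x 11 mm. Origin: centre of the underside.
- glue_tin: Bystander: round dark green tin with a grey lid, 66 mm across, 60 mm high. Origin: centre of the underside.

How it is judged (in metres and radians):
On the way, in this order (a step that is already met when the one before it is completed fails the run):
1. the cup sits seated and level on the chimney and is let go, the keeper arm still at rest (horizontal distance between cup and rim below 0.005 m and z of cup in the frame of rim between -0.009 and -0.0055 m and angle between cup's own z axis and vertical below 0.05 rad and contact force between the fingers and cup below 0.1 N and value of joint keeper below 0.3 rad), for 0.2 s.
2. the fingers hold the keeper arm at its stop (value of joint keeper above 1.25 rad and contact force between the fingers and keeper above 1.5 N), for 0.3 s.
At the end, for the whole second after the job is handed in: The fingers hold the keeper arm at its stop (joint above 1.25 of 1.30 rad, fingers pressing on the arm with over 1.5 N), while the cup, untouched by the fingers and at rest, sits on the chimney: within 5 mm of its centre, its origin 5.5 to 9 mm below the rim's top, tilted less than 0.05 rad (all of step 2 and horizontal distance between cup and rim below 0.005 m and z of cup in the frame of rim between -0.009 and -0.0055 m and angle between cup's own z axis and vertical below 0.05 rad and contact force between the fingers and cup below 0.1 N and linear speed of cup below 0.02 m/s); the arm keeps its last pose, push and grip.
It fails at once if the cup is dropped (falls free faster than 0.7 m/s) (linear speed of cup above 0.7 m/s and contact force between the fingers and cup below 0.05 N).
It fails at once if a bystander (pad stack, black block, pliers, glue tin) is moved more than 25 mm (distance of any of pad_stack, dapping_block, flat_pliers, glue_tin from where it was at the start of the episode above 0.025 m).
It also fails if it takes over 51 s, if anything falls off the work surface, if the arm or the gripper's body presses on something with over 40 N, if the wrist force passes 120 N, or if a joint passes its speed limit or range.

### The arm

A 6-joint arm with a two-finger parallel gripper is mounted at the origin on the work surface; the furniture and walls round the work are solid. World frame = base frame: x ahead of the robot, y to its left, z up, the work surface at z = 0. Lengths are in mm, angles in rad, forces in N, time in s.
With the tool pointing down it reaches from about 300 to 950 mm from the base axis. Payload 3.1 kg.
Tool frame: the origin (TCP) lies where the fingers leave the gripper's body, on its centre line; the fingertips stand 73 mm ahead of it and the grasp point (between the pads) lies 54 mm ahead of it (r.grasp_offset is the distance from the TCP to the grasp point, in mm); z points along the fingers, y is the line along which they close (so a half turn about z gives the same grasp; the last joint's range is limited). The gripper opens to 85 mm and grips with 20 to 120 N. Pads are 22 mm wide; open, the fingers measure 114 mm over their backs; the gripper's body (76 mm by 85 mm) begins 54 mm behind the grasp point. The pads swing forward as they close: fully open they stand 13 mm farther back than shut.
Start: joints at [1.269, 0.308, 1.634, -0, 1.2, -0.07], TCP at [143.607, 608.284, 303.872] pointing down, gripper open.
Joint ranges: [-3.06, 3.06], [-0.79, 1.96], [0.05, 2.63], [-1.19, 4.34], [0.05, 2.64], [-2.94, 2.94]. Speed limits (rad/s): [2.79, 2.79, 3.14, 3.14, 3.14, 3.14].

### API

Orientations are given as a unit quaternion [x, y, z, w].
In Python, from station import r gives the robot as it stands.
- The arm moves only by the tool arm_command, never from a script. Its argument "series" is a list of rows, each an object of numbers: "grip": the opening, from 0 (shut) to 1 (fully open); "x", "y", "z": the shift along the tool's x, y, z scaled (see below); "rx", "ry", "rz": the turn, a rotation vector about the tool's x, y, z scaled (see below). A call has 1 to 5 rows; each row shifts and turns the commanded pose from where the row before left it, along the tool's axes as they then stand; what a row does not reach is not made up. The controller multiplies each number of a shift by 3 cm and each number of a turn by 0.08 rad. A row lasts 1/12 s, in which the tool goes at most 41.7 mm and 7.16 degrees, less where a joint would pass 70% of its speed; a pose out of reach is approached as far as the arm can. A call with a number of a shift or a turn outside -1 to 1 is refused whole. A call with a gripper value outside its range is refused whole. The fingers move at their own pace and stop on an object; "squeeze" is the grip in N (left out, the last holds). Time passes only in rows, so rows that do not move let the fingers close. It gives the time, the measured TCP pose, the force, the opening and the grip force at its end, in the units of the state.
- r.get_obs(): the state, without advancing time (a new reading comes with each control period).
- r.read_camera(name): name is "scene" or "side" or "wrist"; returns (picture, depth): 480x640x3 uint8, blue, green, red; 480x640 float32, mm along the optical axis (not along the pixel's ray), 0 where there is no reading.
- r.camera_params(name): a dict with "mtx" (3x3 intrinsics, pixels), "dist_coeffs" ([k1, k2, p1, p2, k3] as OpenCV has them; the pictures are not rectified), "cam_to_world" (4x4, takes a point from camera to world coordinates); the wrist camera has in their place "mount" (4x4, takes a point from camera to tool coordinates, whose origin is the TCP and whose axes are the flange's). Camera axes: x right, y up, looking along -z (the intrinsics and any distortion apply to the point x, -y, -z); pixel columns grow to the right and rows downward; lengths in mm; the calibration is good to about 2 mm. A picture is of the moment at which its call begins: read the wrist's pose just before it. camera_params takes no time and is no camera call.
- r.hand_in(): hands the job in; it is judged then, once.
The state is a dict: "t": time; "joint_pos": joint angles; "joint_vel": joint speeds; "joint_torque": joint torques, N m; "tcp_pos": TCP position; "orientation": TCP orientation; "contact_force": force on the tool from outside, world axes, zero at the start; "wrist_torque": the same for the moment, N m; "gripper_width": finger opening in mm; "gripper_force": force on a finger pad.
Only numpy, scipy, OpenCV 4.12 (cv2) and the standard library are available. Lean on these libraries where they do the work, as an engineer would, in place of code of your own. Each camera call takes 0.05 s, during which the arm holds its last target. There are 200 camera calls.

## Working session

There is one attempt and no reset: what is moved stays moved. The work goes in short steps, Python scripts to look and compute and a tool call to move; the robot and the scene stay as the last step left them, time stands still between calls to the robot, and variables do not carry over. Pictures are saved under pics/ and viewed, at most 10 in all, crops included, and the job is handed in when it is done.

Besides the shell and the picture viewer there is one more tool, called after ">>>" as name(argument=value, ...), one argument or row to a line, values as JSON. arm_command: Moves the arm, as the interface text tells. Its arguments: {"type":"object","properties":{"series":{"type":"array"},"squeeze":{"type":"number"}},"required":["series"]}

```bash
mkdir -p pics; ls; cat > h.py <<'E'
import numpy as np, cv2
from station import r
from scipy.spatial.transform import Rotation as R
def snap(n):
    o=r.get_obs(); im,d=r.read_camera(n); p=r.camera_params(n)
    if 'mount' in p:
        T=np.eye(4);T[:3,:3]=R.from_quat(o['orientation']).as_matrix();T[:3,3]=o['tcp_pos'];T=T@np.array(p['mount'])
    else: T=np.array(p['cam_to_world'])
    return im,d,np.array(p['mtx'],float),np.array(p['dist_coeffs'],float),T
def rays(uv,K,D):
    q=cv2.undistortPoints(np.array(uv,float).reshape(-1,1,2),K,D).reshape(-1,2)
    return np.c_[q[:,0],-q[:,1],-np.ones(len(q))]
def onplane(uv,z,K,D,T):
    v=rays(uv,K,D)@T[:3,:3].T; c=T[:3,3]; return c+v*((z-c[2])/v[:,2])[:,None]
def cloud(d,K,D,T):
    vv,uu=np.nonzero(d>0); P=rays(np.c_[uu,vv],K,D)*d[vv,uu][:,None]
    return np.c_[uu,vv],P@T[:3,:3].T+T[:3,3]
E
python3 - <<'E'
from h import *
print(r.get_obs())
ims=[]
for n in ['scene','side','wrist']:
    im,d,K,D,T=snap(n); cv2.imwrite(f'pics/{n}0.png',im); np.savez(f'{n}0.npz',im=im,d=d,K=K,D=D,T=T); print(n,T[:3,3],K[0,0],D,(d>0).mean())
E
```

```text
pics
{'t': 0.0, 'joint_pos': array([ 1.26930284e+00,  3.09018145e-01,  1.63519478e+00,  1.26038164e-05,
        1.19968686e+00, -6.97211399e-02]), 'joint_vel': array([ 0.0014327 ,  0.00110195,  0.00113422, -0.00072605, -0.00080682,
       -0.00064667]), 'joint_torque': array([-9.93234571e-04, -4.15261209e+01, -2.76662475e+01, -2.77858671e-04,
        1.00689358e-02, -1.03067131e-05]), 'tcp_pos': array([143.40590543, 607.65229977, 302.63477637]), 'orientation': array([ 1.15629165e-01,  9.93291783e-01, -1.13266935e-03, -2.18652478e-04]), 'contact_force': array([-0.43651697, -0.28089455,  0.07320886]), 'wrist_torque': array([-0.02435739, -0.03467661, -0.00825368]), 'gripper_force': 0.0, 'gripper_width': 85.56459928185427}
scene [ -65.3745583  -474.73770715  907.62054479] 492.07485647596275 [-0.07029618  0.          0.          0.          0.        ] 0.96015625
side [553.55443186 926.75912078 884.71956563] 518.7078868382476 [0.04070977 0.         0.         0.         0.        ] 0.9958951822916666
wrist [ 68.84872878 625.52212805 372.78045382] 353.6919806232553 [0.00473909 0.         0.         0.         0.        ] 0.9958235677083334
```

View pics/scene0.png

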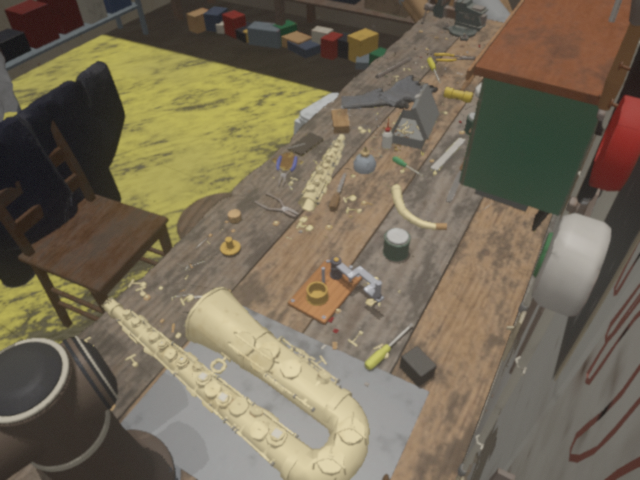

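View pics/side0.png

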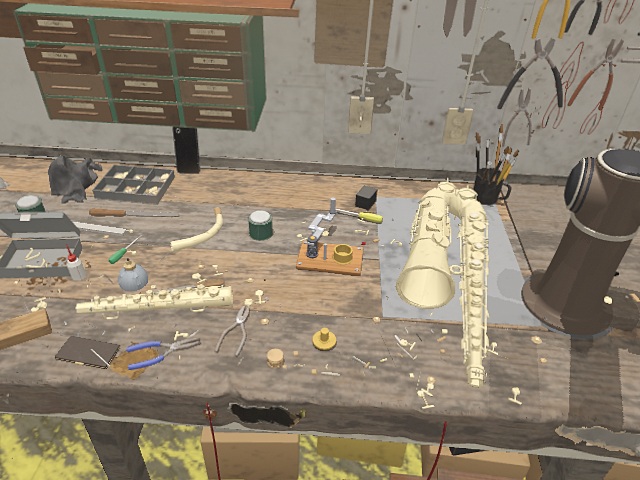

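The scene view shows the cup at (230,245), the jig at (325,290) with the chimney at (317,291) and the keeper arm pointing right to about (378,290), the tin at (397,243) and the block at (418,365). The side view has the cup at (324,340), the chimney at (343,254), the boss at (312,245) and the post at (333,206). Next I'll localize them.

```bash
python3 - <<'E'
from h import *
def fitc(P):
    A=np.c_[2*P[:,:2],np.ones(len(P))]; s=np.linalg.lstsq(A,(P[:,:2]**2).sum(1),rcond=None)[0]; return s[:2],np.sqrt(s[2]+s[0]**2+s[1]**2)
W={'scene':dict(cup=(212,230,246,262),jig=(285,250,390,325)),'side':dict(cup=(305,322,345,355),jig=(290,190,372,280))}
tiles=[]
for n in W:
    f=np.load(n+'0.npz'); uv,P=cloud(f['d'],f['K'],f['D'],f['T'])
    for k,(a,b,c,e) in W[n].items():
        m=(uv[:,0]>=a)&(uv[:,0]<c)&(uv[:,1]>=b)&(uv[:,1]<e); Q=P[m]
        bands=[(-5,5),(8,15),(20,36),(37,44)] if k=='cup' else [(8,16),(36,44),(49,63),(63,74),(74,110)]
        for lo,hi in bands:
            B=Q[(Q[:,2]>lo)&(Q[:,2]<hi)]
            if len(B): print(n,k,lo,hi,len(B),B.mean(0).round(1),B.min(0).round(),B.max(0).round())
    a,b,c,e=W[n]['jig']; t=cv2.resize(f['im'][b-10:e+10,a-10:c+10],(400,400*(e-b+20)//(c-a+20)),interpolation=cv2.INTER_CUBIC); tiles.append(t)
h=max(t.shape[0] for t in tiles); cv2.imwrite('pics/jig.png',np.hstack([np.pad(t,((0,h-t.shape[0]),(0,0),(0,0))) for t in tiles])[:600])
E
```

```text
scene cup -5 5 794 [576.3 193.    1. ] [513. 121.  -4.] [643. 267.   5.]
scene cup 8 15 155 [561.9 172.5  12.8] [540. 150.   9.] [592. 203.  15.]
scene cup 20 36 31 [562.  172.2  27.9] [557. 168.  21.] [572. 183.  36.]
scene cup 37 44 34 [564.8 174.9  41.1] [557. 167.  37.] [575. 185.  43.]
scene jig 8 16 1656 [ 553.2 -109.2   12.8] [ 480. -231.    8.] [740. -46.  16.]
scene jig 36 44 149 [ 544.  -100.5   40.1] [ 510. -125.   36.] [609. -77.  44.]
scene jig 49 63 496 [ 595.  -171.8   59.9] [ 556. -246.   49.] [628. -89.  63.]
scene jig 63 74 153 [ 598.  -150.5   65.9] [ 558. -241.   63.] [626. -88.  73.]
scene jig 74 110 86 [ 564.7 -232.2   93.2] [ 559. -238.   74.] [ 575. -224.  108.]
side cup -5 5 918 [565.5 163.2   1.4] [522. 112.  -3.] [613. 215.   5.]
side cup 8 15 216 [566.3 183.1  13.1] [542. 155.   8.] [591. 205.  15.]
side cup 20 36 40 [565.4 183.9  28.3] [558. 179.  20.] [574. 189.  36.]
side cup 37 44 46 [566.4 178.8  40.6] [559. 170.  37.] [574. 187.  44.]
side jig 8 16 1265 [ 560.5 -108.1   13. ] [ 457. -359.    8.] [661. -41.  16.]
side jig 36 44 226 [ 523.5 -204.5   40.7] [ 460. -382.   36.] [627. -74.  44.]
side jig 49 63 297 [ 599.5 -165.1   59.8] [ 559. -237.   50.] [630. -82.  63.]
side jig 63 74 133 [ 601.  -143.8   65.8] [ 561. -280.   63.] [626. -81.  74.]
side jig 74 110 63 [ 568.6 -226.9   92.4] [ 562. -236.   75.] [ 576. -222.  109.]
```

View pics/jig.png

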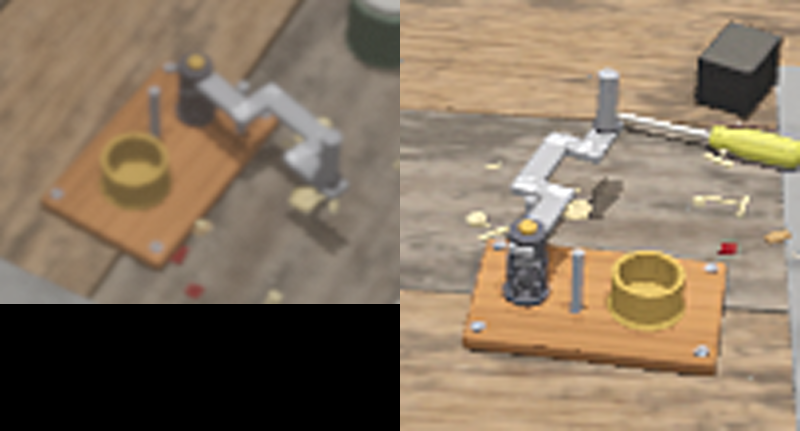

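The rough positions are: cup (566,176), chimney (534,-98), pivot (614,-104) and post (567,-230). I'll move the wrist camera halfway between cup and jig so both show in one near view.

>>> arm_command(
  series=[
    {"rz": -0.93, "grip": 1},
    {"rz": -0.93},
    {"x": -0.835, "y": -0.88},
    {"x": -0.835, "y": -0.88},
    {"x": -0.835, "y": -0.88},
  ],
  squeeze=40,
)

```text
invalid input at $.series[0]: expected keys grip, x, y, z, rx, ry, rz
```

>>> arm_command(
  series=[
    {"x": -0.835, "y": -0.88},
    {"x": -0.835, "y": -0.88},
    {"x": -0.835, "y": -0.88},
    {"x": -0.835, "y": -0.88},
    {"x": -0.835, "y": -0.88},
  ],
)

```text
invalid input at $.series[0]: expected keys grip, x, y, z, rx, ry, rz
```

>>> arm_command(
  series=[
    {"x": -0.835, "y": -0.88},
    {"x": -0.835, "y": -0.88},
    {"x": -0.835, "y": -0.88},
    {"x": -0.835, "y": -0.88},
    {"x": -0.835, "y": -0.88},
  ],
)

```text
invalid input at $.series[0]: expected keys grip, x, y, z, rx, ry, rz
```

>>> arm_command(
  series=[
    {"x": -0.835, "y": -0.88},
    {"x": -0.835, "y": -0.88},
    {"x": -0.835, "y": -0.88},
    {"x": -0.835, "y": -0.88},
    {"x": 0},
  ],
)

```text
invalid input at $.series[0]: expected keys grip, x, y, z, rx, ry, rz
```

Every row needs all seven keys.

>>> arm_command(
  series=[
    {"grip": 1, "x": 0, "y": 0, "z": 0, "rx": 0, "ry": 0, "rz": -0.93},
    {"grip": 1, "x": 0, "y": 0, "z": 0, "rx": 0, "ry": 0, "rz": -0.93},
    {"grip": 1, "x": -0.835, "y": -0.88, "z": 0, "rx": 0, "ry": 0, "rz": 0},
    {"grip": 1, "x": -0.835, "y": -0.88, "z": 0, "rx": 0, "ry": 0, "rz": 0},
    {"grip": 1, "x": -0.835, "y": -0.88, "z": 0, "rx": 0, "ry": 0, "rz": 0},
  ],
  squeeze=40,
)

```text
t: 0.57
tcp_pos: [212.0, 522.1, 303.2]
orientation: [0.04, 0.999, -0.0, -0.0]
contact_force: [1.4, -0.2, -0.9]
gripper_width: 85.2
gripper_force: 0.0
```

>>> arm_command(
  series=[
    {"grip": 1, "x": -0.835, "y": -0.88, "z": 0, "rx": 0, "ry": 0, "rz": 0},
    {"grip": 1, "x": -0.835, "y": -0.88, "z": 0, "rx": 0, "ry": 0, "rz": 0},
    {"grip": 1, "x": -0.835, "y": -0.88, "z": 0, "rx": 0, "ry": 0, "rz": 0},
    {"grip": 1, "x": -0.835, "y": -0.88, "z": 0, "rx": 0, "ry": 0, "rz": 0},
    {"grip": 1, "x": -0.835, "y": -0.88, "z": 0, "rx": 0, "ry": 0, "rz": 0},
  ],
)

```text
t: 0.98
tcp_pos: [326.4, 379.5, 303.6]
orientation: [0.041, 0.999, -0.0, -0.0]
contact_force: [0.1, 1.0, 0.1]
gripper_width: 85.5
gripper_force: 0.0
```

>>> arm_command(
  series=[
    {"grip": 1, "x": -0.835, "y": -0.88, "z": 0, "rx": 0, "ry": 0, "rz": 0},
    {"grip": 1, "x": -0.835, "y": -0.88, "z": 0, "rx": 0, "ry": 0, "rz": 0},
    {"grip": 1, "x": -0.835, "y": -0.88, "z": 0, "rx": 0, "ry": 0, "rz": 0},
    {"grip": 1, "x": -0.835, "y": -0.88, "z": 0, "rx": 0, "ry": 0, "rz": 0},
    {"grip": 1, "x": -0.835, "y": -0.88, "z": 0, "rx": 0, "ry": 0, "rz": 0},
  ],
)

```text
t: 1.4
tcp_pos: [440.3, 237.6, 303.7]
orientation: [0.041, 0.999, 0.0, -0.0]
contact_force: [0.1, -0.2, -0.1]
gripper_width: 85.5
gripper_force: 0.0
```

>>> arm_command(
  series=[
    {"grip": 1, "x": -0.835, "y": -0.88, "z": 0, "rx": 0, "ry": 0, "rz": 0},
    {"grip": 1, "x": -0.835, "y": -0.88, "z": 0, "rx": 0, "ry": 0, "rz": 0},
    {"grip": 1, "x": -0.835, "y": -0.88, "z": 0, "rx": 0, "ry": 0, "rz": 0},
    {"grip": 1, "x": -0.835, "y": -0.88, "z": 0, "rx": 0, "ry": 0, "rz": 0},
    {"grip": 1, "x": 0, "y": 0, "z": 0, "rx": 0, "ry": 0, "rz": 0},
  ],
)

```text
t: 1.82
tcp_pos: [534.3, 121.0, 304.0]
orientation: [0.044, 0.999, -0.001, 0.002]
contact_force: [0.7, 0.8, -0.1]
gripper_width: 85.7
gripper_force: 0.0
```

```bash
python3 - <<'E'
from h import *
print(r.get_obs()['tcp_pos'])
im,d,K,D,T=snap('wrist'); np.savez('w1.npz',im=im,d=d,K=K,D=D,T=T);cv2.imwrite('pics/w1.png',im); o=r.get_obs(); print(o['t'],o['tcp_pos'],o['orientation'],T[:3,3],T[:3,2])
E
```

```text
[534.33465146 121.00023788 304.01863383]
1.8667 [532.44217635 123.09309553 303.6696616 ] [ 4.38725356e-02  9.99037075e-01 -2.70330282e-04  2.25310484e-04] [457.7209605  127.96061229 373.75161006] [-0.30240063  0.02818822  0.95276402]
```

View pics/w1.png

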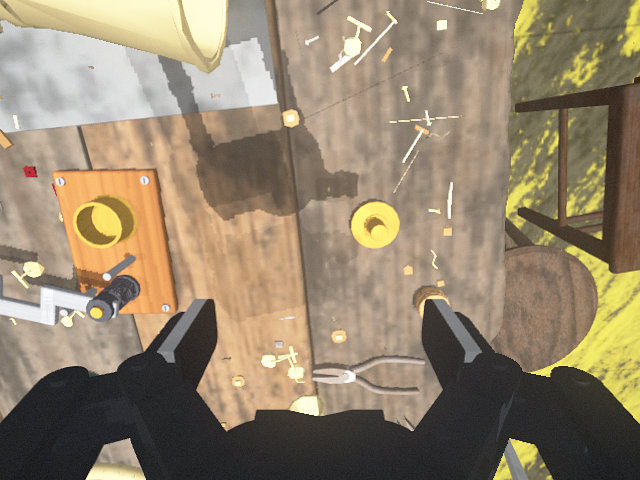

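The wrist view shows the cup flange centred at (375,224) with its stem top at about (379,229), the chimney rim at (103,221) and the boss cap at (97,312). I'll fit circles on planes.

```bash
cat >> h.py <<'E'
def brass(im): 
    h=cv2.cvtColor(im,cv2.COLOR_BGR2HSV); return cv2.inRange(h,(20,150,60),(32,255,255))
def circ(uv,z,K,D,T):
    P=onplane(uv,z,K,D,T)[:,:2]; (c,rad)=cv2.minEnclosingCircle(P.astype(np.float32)); return np.round(c,1),round(rad,1)
E
python3 - <<'E'
from h import *
f=np.load('w1.npz'); im,d,K,D,T=[f[k] for k in ('im','d','K','D','T')]
m=brass(im)
def comp(x0,y0,x1,y1):
    w=np.zeros_like(m); w[y0:y1,x0:x1]=m[y0:y1,x0:x1]; c=max(cv2.findContours(w,cv2.RETR_EXTERNAL,cv2.CHAIN_APPROX_NONE)[0],key=cv2.contourArea)[:,0]; return c
c=comp(335,190,415,260); print('flange',c.min(0),c.max(0),circ(c,11,K,D,T))
uv,P=cloud(d,K,D,T)
def band(x0,y0,x1,y1,lo,hi):
    q=(uv[:,0]>=x0)&(uv[:,0]<x1)&(uv[:,1]>=y0)&(uv[:,1]<y1)&(P[:,2]>lo)&(P[:,2]<hi); return P[q]
for nm,a in dict(stem=(340,190,415,260,34,46),fl=(340,190,415,260,8,16),rim=(65,185,145,255,36,44),boss=(80,290,125,330,64,74),pin=(95,245,145,285,56,68)).items():
    B=band(*a); c,rd=cv2.minEnclosingCircle(B[:,:2].astype(np.float32)); print(nm,len(B),B.mean(0).round(1),np.round(c,1),round(rd,1))
c=comp(65,185,145,260); print(c.min(0),c.max(0))
h=cv2.cvtColor(im,cv2.COLOR_BGR2HSV); w=comp(85,300,108,325) if m[300:325,85:108].any() else None
if w is not None: print('cap',w.mean(0),onplane([w.mean(0)],71,K,D,T))
E
```

```text
flange [367 214] [374 219] (array([556.5, 173.3]), 4.2)
stem 261 [566.3 176.9  39.7] [566.9 177. ] 8.9
fl 1437 [564.9 176.5  12.3] [567.3 177.2] 26.0
rim 690 [534.8 -98.6  39.3] [534.8 -99.1] 24.5
boss 427 [ 614.  -103.6   66. ] [ 614.7 -104.4] 12.8
pin 79 [580.7 -88.2  60.6] [580.8 -89.1] 4.3
[ 75 205] [120 246]
cap [101.08333333 310.16666667] [[611.14843625 -96.6808144   71.        ]]
```

Cup (567,177), rim (534.8,-99) and pivot (614.6,-104.3) agree with the given geometry. Now I'll go above the cup.

>>> arm_command(
  series=[
    {"grip": 1, "x": -0.33, "y": 0.63, "z": 0.5, "rx": 0, "ry": 0, "rz": 0},
    {"grip": 1, "x": -0.33, "y": 0.63, "z": 0.5, "rx": 0, "ry": 0, "rz": 0},
    {"grip": 1, "x": -0.33, "y": 0.63, "z": 0.9, "rx": 0, "ry": 0, "rz": 0},
    {"grip": 1, "x": 0, "y": 0, "z": 1, "rx": 0, "ry": 0, "rz": 0},
    {"grip": 1, "x": 0, "y": 0, "z": 1, "rx": 0, "ry": 0, "rz": 0},
  ],
)

```text
t: 2.28
tcp_pos: [565.1, 181.9, 186.2]
orientation: [0.04, 0.999, 0.0, 0.001]
contact_force: [-0.8, 0.1, -0.6]
gripper_width: 85.3
gripper_force: 0.0
```

>>> arm_command(
  series=[
    {"grip": 0.6, "x": 0, "y": 0, "z": 0.9, "rx": 0, "ry": 0, "rz": 0},
    {"grip": 0.6, "x": 0, "y": 0, "z": 0.5, "rx": 0, "ry": 0, "rz": 0},
    {"grip": 0.6, "x": 0, "y": 0, "z": 0, "rx": 0, "ry": 0, "rz": 0},
    {"grip": 0.6, "x": 0, "y": 0, "z": 0, "rx": 0, "ry": 0, "rz": 0},
    {"grip": 0.6, "x": 0, "y": 0, "z": 0, "rx": 0, "ry": 0, "rz": 0},
  ],
)

```text
t: 2.7
tcp_pos: [565.6, 180.5, 146.1]
orientation: [0.041, 0.999, 0.0, 0.001]
contact_force: [1.7, -0.6, 0.5]
gripper_width: 51.2
gripper_force: 0.0
```

>>> arm_command(
  series=[
    {"grip": 0.6, "x": -0.057, "y": -0.113, "z": 0.6, "rx": 0, "ry": 0, "rz": 0},
    {"grip": 0.6, "x": 0, "y": 0, "z": 0.7, "rx": 0, "ry": 0, "rz": 0},
    {"grip": 0.6, "x": 0, "y": 0, "z": 0.4, "rx": 0, "ry": 0, "rz": 0},
    {"grip": 0.6, "x": 0, "y": 0, "z": 0.2, "rx": 0, "ry": 0, "rz": 0},
    {"grip": 0.6, "x": 0, "y": 0, "z": 0, "rx": 0, "ry": 0, "rz": 0},
  ],
)

```text
t: 3.12
tcp_pos: [565.9, 176.3, 87.3]
orientation: [0.041, 0.999, -0.0, -0.001]
contact_force: [-0.1, -0.6, -0.8]
gripper_width: 51.3
gripper_force: 0.0
```

>>> arm_command(
  series=[
    {"grip": 0.15, "x": 0, "y": 0, "z": 0, "rx": 0, "ry": 0, "rz": 0},
    {"grip": 0, "x": 0, "y": 0, "z": 0, "rx": 0, "ry": 0, "rz": 0},
    {"grip": 0, "x": 0, "y": 0, "z": 0, "rx": 0, "ry": 0, "rz": 0},
    {"grip": 0, "x": 0, "y": 0, "z": 0, "rx": 0, "ry": 0, "rz": 0},
    {"grip": 0, "x": 0, "y": 0, "z": 0, "rx": 0, "ry": 0, "rz": 0},
  ],
)

```text
t: 3.53
tcp_pos: [567.6, 176.6, 89.3]
orientation: [0.041, 0.999, 0.0, 0.001]
contact_force: [-0.1, 0.2, 4.1]
gripper_width: 16.3
gripper_force: 39.2
```

>>> arm_command(
  series=[
    {"grip": 0, "x": 0, "y": 0, "z": 0, "rx": 0, "ry": 0, "rz": 0},
    {"grip": 0, "x": 0, "y": 0, "z": 0, "rx": 0, "ry": 0, "rz": 0},
    {"grip": 0, "x": 0, "y": 0, "z": 0, "rx": 0, "ry": 0, "rz": 0},
    {"grip": 0, "x": 0, "y": 0, "z": 0, "rx": 0, "ry": 0, "rz": 0},
    {"grip": 0, "x": 0, "y": 0, "z": 0, "rx": 0, "ry": 0, "rz": 0},
  ],
)

```text
t: 3.95
tcp_pos: [567.7, 176.6, 89.3]
orientation: [0.041, 0.999, 0.0, 0.001]
contact_force: [0.8, 0.9, 6.5]
gripper_width: 16.4
gripper_force: 39.3
```

Gripped, with the tips lightly touching the flange. Now I'll lift and carry it across.

>>> arm_command(
  series=[
    {"grip": 0, "x": 0, "y": 0, "z": -0.2, "rx": 0, "ry": 0, "rz": 0},
    {"grip": 0, "x": 0, "y": 0, "z": -0.5, "rx": 0, "ry": 0, "rz": 0},
    {"grip": 0, "x": 0, "y": 0, "z": -0.8, "rx": 0, "ry": 0, "rz": 0},
    {"grip": 0, "x": 0, "y": 0, "z": -0.8, "rx": 0, "ry": 0, "rz": 0},
    {"grip": 0, "x": 0, "y": 0, "z": -0.4, "rx": 0, "ry": 0, "rz": 0},
  ],
)

```text
t: 4.37
tcp_pos: [567.4, 176.4, 171.3]
orientation: [0.041, 0.999, 0.0, 0.001]
contact_force: [0.0, -0.3, 0.2]
gripper_width: 16.8
gripper_force: 39.0
```

>>> arm_command(
  series=[
    {"grip": 0, "x": 0.03, "y": -0.4, "z": 0, "rx": 0, "ry": 0, "rz": 0},
    {"grip": 0, "x": 0.03, "y": -0.8, "z": 0, "rx": 0, "ry": 0, "rz": 0},
    {"grip": 0, "x": 0.03, "y": -0.9, "z": 0, "rx": 0, "ry": 0, "rz": 0},
    {"grip": 0, "x": 0.03, "y": -0.9, "z": 0, "rx": 0, "ry": 0, "rz": 0},
    {"grip": 0, "x": 0.03, "y": -0.9, "z": 0, "rx": 0, "ry": 0, "rz": 0},
  ],
)

```text
t: 4.78
tcp_pos: [550.4, 58.3, 167.1]
orientation: [0.041, 0.999, -0.0, -0.002]
contact_force: [1.8, 0.4, -1.1]
gripper_width: 16.5
gripper_force: 39.1
```

>>> arm_command(
  series=[
    {"grip": 0, "x": 0.03, "y": -0.9, "z": 0, "rx": 0, "ry": 0, "rz": 0},
    {"grip": 0, "x": 0.03, "y": -0.9, "z": 0, "rx": 0, "ry": 0, "rz": 0},
    {"grip": 0, "x": 0.03, "y": -0.9, "z": 0, "rx": 0, "ry": 0, "rz": 0},
    {"grip": 0, "x": 0.03, "y": -0.9, "z": 0, "rx": 0, "ry": 0, "rz": 0},
    {"grip": 0, "x": 0.03, "y": -0.8, "z": 0, "rx": 0, "ry": 0, "rz": 0},
  ],
)

```text
t: 5.2
tcp_pos: [534.8, -73.2, 167.1]
orientation: [0.042, 0.999, -0.0, -0.002]
contact_force: [0.4, 0.3, -0.6]
gripper_width: 16.3
gripper_force: 39.1
```

>>> arm_command(
  series=[
    {"grip": 0, "x": 0.02, "y": -0.6, "z": 0, "rx": 0, "ry": 0, "rz": 0},
    {"grip": 0, "x": 0, "y": -0.26, "z": 0, "rx": 0, "ry": 0, "rz": 0},
    {"grip": 0, "x": 0, "y": 0, "z": 0, "rx": 0, "ry": 0, "rz": 0},
    {"grip": 0, "x": 0, "y": 0, "z": 0, "rx": 0, "ry": 0, "rz": 0},
    {"grip": 0, "x": 0, "y": 0, "z": 0, "rx": 0, "ry": 0, "rz": 0},
  ],
)

```text
t: 5.62
tcp_pos: [533.7, -96.0, 168.3]
orientation: [0.041, 0.999, 0.0, -0.001]
contact_force: [0.3, -0.1, -1.6]
gripper_width: 16.9
gripper_force: 39.1
```

```bash
python3 - <<'E'
from h import *
im,d,K,D,T=snap('wrist'); np.savez('w2.npz',im=im,d=d,K=K,D=D,T=T);cv2.imwrite('pics/w2.png',im); o=r.get_obs(); print(o['t'],o['tcp_pos'],o['orientation'],o['gripper_width'],o['contact_force'])
im2,d2,K2,D2,T2=snap('side'); np.savez('s2.npz',im=im2,d=d2,K=K2,D=D2,T=T2)
cv2.imwrite('pics/s2.png',cv2.resize(im2[150:300,240:440],(800,600),interpolation=cv2.INTER_CUBIC))
E
```

```text
5.6667 [533.90506648 -95.79766059 168.44731369] [ 4.09601604e-02  9.99160661e-01  2.56616070e-04 -4.16614364e-04] 16.60366131476067 [-0.35918285  0.69528119 -0.62691614]
```

View pics/w2.png

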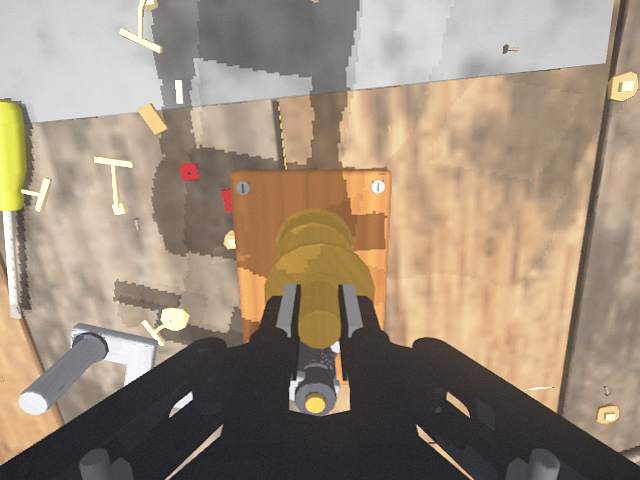

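View pics/s2.png

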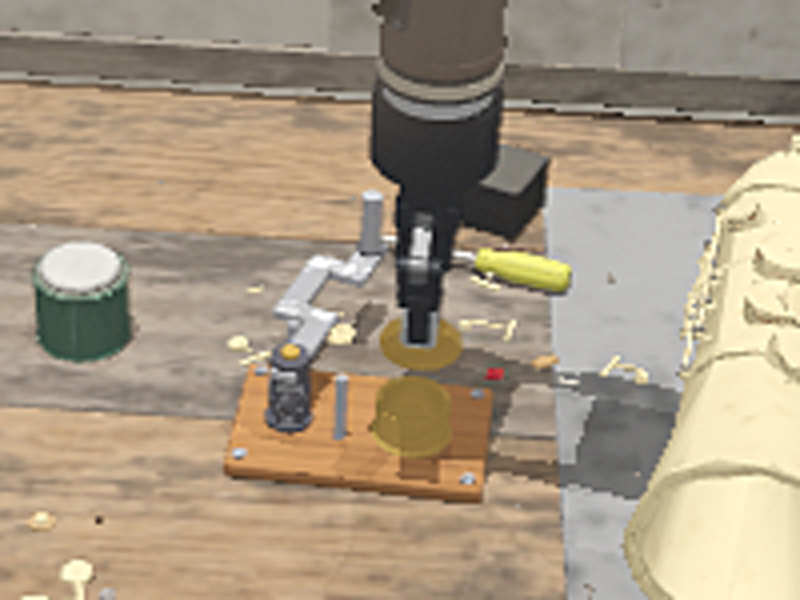

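The cup hangs level, with its flange at (320,280) in the wrist view and the chimney rim at about (314,240) below it. Now I'll check the offset.

```bash
python3 - <<'E'
from h import *
from scipy.optimize import least_squares
f=np.load('w2.npz'); im,d,K,D,T=[f[k] for k in ('im','d','K','D','T')]
uv,P=cloud(d,K,D,T)
def band(x0,y0,x1,y1,lo,hi):
    q=(uv[:,0]>=x0)&(uv[:,0]<x1)&(uv[:,1]>=y0)&(uv[:,1]<y1)&(P[:,2]>lo)&(P[:,2]<hi); return P[q]
def edgefit(B,rad,nm):
    # outer edge on the -x side per y bin
    yb=np.round(B[:,1]/1.5); E=np.array([B[yb==k][B[yb==k][:,0].argmin(),:2] for k in np.unique(yb)])
    s=least_squares(lambda c:np.hypot(*(E-c).T)-rad,E.mean(0)+[rad*.6,0],loss='soft_l1'); print(nm,len(B),B[:,2].mean().round(1),s.x.round(1),np.abs(s.fun).mean().round(2),B.min(0).round(1),B.max(0).round(1))
edgefit(band(255,235,385,350,86,95),26,'flange')
edgefit(band(260,200,370,260,37,43),24,'rim')
B=band(280,370,350,420,64,74); print('boss',cv2.minEnclosingCircle(B[:,:2].astype(np.float32)))
E
```

```text
flange 4105 91.1 [533.3 -95.5] 0.2 [ 506.9 -121.4   86.3] [558.  -69.8  95. ]
rim 695 39.7 [535.6 -98.9] 0.16 [ 511.3 -122.3   37.1] [532.6 -75.8  41.8]
boss ((614.4742431640625, -104.61613464355469), 13.102360725402832)
```

>>> arm_command(
  series=[
    {"grip": 0, "x": -0.076, "y": -0.108, "z": 0.2, "rx": 0, "ry": 0, "rz": 0},
    {"grip": 0, "x": 0, "y": 0, "z": 0.4, "rx": 0, "ry": 0, "rz": 0},
    {"grip": 0, "x": 0, "y": 0, "z": 0.3, "rx": 0, "ry": 0, "rz": 0},
    {"grip": 0, "x": 0, "y": 0, "z": 0.1, "rx": 0, "ry": 0, "rz": 0},
    {"grip": 0, "x": 0, "y": 0, "z": 0, "rx": 0, "ry": 0, "rz": 0},
  ],
)

```text
t: 6.13
tcp_pos: [534.7, -99.7, 136.7]
orientation: [0.041, 0.999, 0.0, -0.002]
contact_force: [-0.1, 1.4, -1.5]
gripper_width: 16.4
gripper_force: 39.1
```

>>> arm_command(
  series=[
    {"grip": 0, "x": 0, "y": 0, "z": 0, "rx": 0, "ry": 0, "rz": 0},
    {"grip": 0, "x": 0, "y": 0, "z": 0, "rx": 0, "ry": 0, "rz": 0},
  ],
)

```text
t: 6.3
tcp_pos: [536.3, -100.3, 138.9]
orientation: [0.041, 0.999, -0.0, 0.0]
contact_force: [-0.6, -1.2, -0.3]
gripper_width: 16.5
gripper_force: 39.1
```

>>> arm_command(
  series=[
    {"grip": 0, "x": 0, "y": 0.02, "z": 0.1, "rx": 0, "ry": 0, "rz": 0},
    {"grip": 0, "x": 0, "y": 0, "z": 0.1, "rx": 0, "ry": 0, "rz": 0},
    {"grip": 0, "x": 0, "y": 0, "z": 0.1, "rx": 0, "ry": 0, "rz": 0},
    {"grip": 0, "x": 0, "y": 0, "z": 0.1, "rx": 0, "ry": 0, "rz": 0},
    {"grip": 0, "x": 0, "y": 0, "z": 0, "rx": 0, "ry": 0, "rz": 0},
  ],
)

```text
t: 6.72
tcp_pos: [535.7, -99.5, 126.1]
orientation: [0.041, 0.999, 0.0, -0.001]
contact_force: [0.5, 0.1, -1.1]
gripper_width: 16.5
gripper_force: 39.1
```

>>> arm_command(
  series=[
    {"grip": 0, "x": 0, "y": 0, "z": 0.05, "rx": 0, "ry": 0, "rz": 0},
    {"grip": 0, "x": 0, "y": 0, "z": 0.05, "rx": 0, "ry": 0, "rz": 0},
    {"grip": 0, "x": 0, "y": 0, "z": 0, "rx": 0, "ry": 0, "rz": 0},
  ],
)

```text
t: 6.97
tcp_pos: [536.1, -99.6, 123.6]
orientation: [0.042, 0.999, 0.0, -0.0]
contact_force: [0.1, 0.3, -0.6]
gripper_width: 16.3
gripper_force: 39.1
```

>>> arm_command(
  series=[
    {"grip": 0, "x": 0, "y": 0, "z": 0.03, "rx": 0, "ry": 0, "rz": 0},
    {"grip": 0, "x": 0, "y": 0, "z": 0.03, "rx": 0, "ry": 0, "rz": 0},
    {"grip": 0, "x": 0, "y": 0, "z": 0, "rx": 0, "ry": 0, "rz": 0},
  ],
)

```text
t: 7.22
tcp_pos: [536.3, -99.7, 122.3]
orientation: [0.041, 0.999, -0.0, 0.0]
contact_force: [-0.3, -0.3, 0.6]
gripper_width: 16.7
gripper_force: 39.3
```

>>> arm_command(
  series=[
    {"grip": 0, "x": 0, "y": 0, "z": 0.03, "rx": 0, "ry": 0, "rz": 0},
    {"grip": 0, "x": 0, "y": 0, "z": 0.03, "rx": 0, "ry": 0, "rz": 0},
    {"grip": 0, "x": 0, "y": 0, "z": 0, "rx": 0, "ry": 0, "rz": 0},
  ],
)

```text
t: 7.47
tcp_pos: [536.4, -99.7, 122.2]
orientation: [0.041, 0.999, 0.0, -0.0]
contact_force: [-4.8, 0.7, 13.0]
gripper_width: 16.6
gripper_force: 40.5
```

It's seated: 13 N upward, at the expected height. I'll relieve the force and release.

>>> arm_command(
  series=[
    {"grip": 0, "x": 0, "y": 0, "z": -0.04, "rx": 0, "ry": 0, "rz": 0},
    {"grip": 0.24, "x": 0, "y": 0, "z": 0, "rx": 0, "ry": 0, "rz": 0},
    {"grip": 0.35, "x": 0, "y": 0, "z": 0, "rx": 0, "ry": 0, "rz": 0},
    {"grip": 0.45, "x": 0, "y": 0, "z": 0, "rx": 0, "ry": 0, "rz": 0},
    {"grip": 0.45, "x": 0, "y": 0, "z": 0, "rx": 0, "ry": 0, "rz": 0},
  ],
)

```text
t: 7.88
tcp_pos: [536.1, -99.6, 121.2]
orientation: [0.041, 0.999, 0.0, -0.0]
contact_force: [-0.2, -0.8, 0.4]
gripper_width: 38.5
gripper_force: 0.0
```

>>> arm_command(
  series=[
    {"grip": 0.45, "x": 0, "y": 0, "z": -0.3, "rx": 0, "ry": 0, "rz": 0},
    {"grip": 0.45, "x": 0, "y": 0, "z": -0.8, "rx": 0, "ry": 0, "rz": 0},
    {"grip": 0.45, "x": 0, "y": 0, "z": -0.9, "rx": 0, "ry": 0, "rz": 0},
    {"grip": 0.45, "x": 0, "y": 0, "z": -0.6, "rx": 0, "ry": 0, "rz": 0},
    {"grip": 0.45, "x": 0, "y": 0, "z": 0, "rx": 0, "ry": 0, "rz": 0},
  ],
)

```text
t: 8.3
tcp_pos: [539.4, -100.4, 204.6]
orientation: [0.041, 0.999, -0.001, 0.005]
contact_force: [1.1, -0.0, 0.9]
gripper_width: 38.7
gripper_force: 0.0
```

```bash
python3 - <<'E'
from h import *
im,d,K,D,T=snap('wrist'); o=r.get_obs(); print(o['t'],o['tcp_pos'])
uv,P=cloud(d,K,D,T)
def S(Q,lo,hi,nm,c0,rr):
    B=Q[(Q[:,2]>lo)&(Q[:,2]<hi)&(np.hypot(*(Q[:,:2]-c0).T)<rr)]
    if len(B)<5: return print(nm,len(B))
    c,rd=cv2.minEnclosingCircle(B[:,:2].astype(np.float32)); A=np.linalg.lstsq(np.c_[B[:,:2]-B[:,:2].mean(0),np.ones(len(B))],B[:,2],rcond=None)[0]
    print(nm,len(B),np.round(c,1),round(rd,1),'z',A[2].round(1),'tilt',A[:2].round(3))
S(P,42,50,'flange',[535.3,-99],32); S(P,68,78,'stemtop',[535.3,-99],14)
for n in ('side','scene'):
    im2,d2,K2,D2,T2=snap(n); q,Q=cloud(d2,K2,D2,T2)
    S(Q,42,50,n+' flange',[535.3,-99],32); S(Q,75,110,n+' post',[567,-230],20); S(Q,100,110,n+' posttop',[567,-230],20)
cv2.imwrite('pics/w3.png',im)
E
```

```text
8.35 [ 538.16753058 -100.12980118  202.51649863]
flange 3388 [536.1 -98.8] 26.0 z 45.2 tilt [0.    0.001]
stemtop 662 [535.9 -99.1] 8.9 z 72.7 tilt [ 0.075 -0.021]
side flange 166 [534.3 -97.1] 27.1 z 46.5 tilt [ 0.002 -0.014]
side post 60 [ 568.8 -231.2] 11.6 z 92.5 tilt [-0.283 -0.365]
side posttop 20 [ 568.8 -231.2] 11.6 z 104.4 tilt [-0.006  0.036]
scene flange 249 [534.5 -99.1] 27.4 z 46.3 tilt [ 0.004 -0.003]
scene post 82 [ 567.  -230.9] 7.3 z 94.3 tilt [1.068 0.614]
scene posttop 33 [ 567.  -230.9] 7.3 z 105.4 tilt [0.147 0.004]
```

View pics/w3.png

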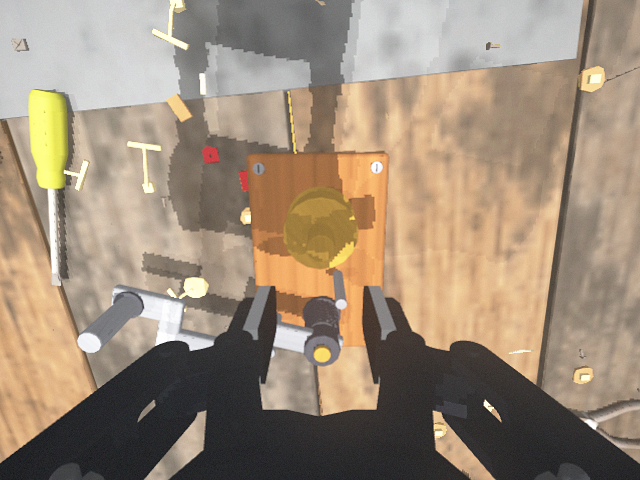

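The cup is seated (flange top 45.2 mm, level, about 0.7 mm off centre) and the keeper is at rest. The post is at about (568.5,-231). Now I'll move over it.

>>> arm_command(
  series=[
    {"grip": 0.7, "x": -0.26, "y": -0.7, "z": 0, "rx": 0, "ry": 0, "rz": 0},
    {"grip": 0.7, "x": -0.3, "y": -0.9, "z": 0, "rx": 0, "ry": 0, "rz": 0},
    {"grip": 0.7, "x": -0.3, "y": -1, "z": 0, "rx": 0, "ry": 0, "rz": 0},
    {"grip": 0.7, "x": -0.3, "y": -0.97, "z": 0, "rx": 0, "ry": 0, "rz": 0},
    {"grip": 0.7, "x": -0.2, "y": -0.7, "z": 0, "rx": 0, "ry": 0, "rz": 0},
  ],
)

```text
t: 8.87
tcp_pos: [565.7, -232.4, 197.6]
orientation: [0.042, 0.999, 0.0, -0.001]
contact_force: [0.6, -0.1, 0.5]
gripper_width: 59.7
gripper_force: 0.0
```

>>> arm_command(
  series=[
    {"grip": 0.7, "x": 0, "y": 0, "z": 0, "rx": 0, "ry": 0, "rz": 0},
    {"grip": 0.7, "x": 0, "y": 0, "z": 0, "rx": 0, "ry": 0, "rz": 0},
    {"grip": 0.7, "x": 0, "y": 0, "z": 0, "rx": 0, "ry": 0, "rz": 0},
    {"grip": 0.7, "x": 0, "y": 0, "z": 0, "rx": 0, "ry": 0, "rz": 0},
  ],
)

```text
t: 9.2
tcp_pos: [565.3, -229.2, 198.2]
orientation: [0.041, 0.999, 0.001, -0.001]
contact_force: [0.2, -0.4, 1.1]
gripper_width: 59.8
gripper_force: 0.0
```

>>> arm_command(
  series=[
    {"grip": 0.7, "x": -0.11, "y": -0.05, "z": 0.4, "rx": 0, "ry": 0, "rz": 0},
    {"grip": 0.7, "x": 0, "y": 0, "z": 0.6, "rx": 0, "ry": 0, "rz": 0},
    {"grip": 0.7, "x": 0, "y": 0, "z": 0.5, "rx": 0, "ry": 0, "rz": 0},
    {"grip": 0.7, "x": 0, "y": 0, "z": 0.24, "rx": 0, "ry": 0, "rz": 0},
    {"grip": 0.7, "x": 0, "y": 0, "z": 0, "rx": 0, "ry": 0, "rz": 0},
  ],
)

```text
t: 9.62
tcp_pos: [567.7, -230.8, 144.3]
orientation: [0.041, 0.999, 0.001, -0.003]
contact_force: [0.4, 0.5, 0.2]
gripper_width: 59.7
gripper_force: 0.0
```

>>> arm_command(
  series=[
    {"grip": 0, "x": 0, "y": 0, "z": 0, "rx": 0, "ry": 0, "rz": 0},
    {"grip": 0, "x": 0, "y": 0, "z": 0, "rx": 0, "ry": 0, "rz": 0},
    {"grip": 0, "x": 0, "y": 0, "z": 0, "rx": 0, "ry": 0, "rz": 0},
    {"grip": 0, "x": 0, "y": 0, "z": 0, "rx": 0, "ry": 0, "rz": 0},
    {"grip": 0, "x": 0, "y": 0, "z": 0, "rx": 0, "ry": 0, "rz": 0},
  ],
)

```text
t: 10.03
tcp_pos: [570.2, -232.5, 148.6]
orientation: [0.042, 0.999, -0.0, 0.001]
contact_force: [0.6, 1.5, 2.8]
gripper_width: 12.9
gripper_force: 39.0
```

>>> arm_command(
  series=[
    {"grip": 0, "x": 0, "y": 0, "z": 0, "rx": 0, "ry": 0, "rz": 0},
    {"grip": 0, "x": 0, "y": 0, "z": 0, "rx": 0, "ry": 0, "rz": 0},
    {"grip": 0, "x": 0, "y": 0, "z": 0, "rx": 0, "ry": 0, "rz": 0},
  ],
)

```text
t: 10.28
tcp_pos: [570.2, -232.5, 148.5]
orientation: [0.042, 0.999, -0.0, 0.001]
contact_force: [-0.3, 1.3, 5.4]
gripper_width: 12.5
gripper_force: 39.4
```

The post is gripped. I'll compute the arc increments about the pivot.

```bash
python3 - <<'E'
from h import *
o=r.get_obs(); M=R.from_quat(o['orientation']).as_matrix(); p=np.array([614.5,-104.5]); a0=np.arctan2(*(o['tcp_pos'][:2]-p)[::-1]); print(np.degrees(a0)%360, np.hypot(*(o['tcp_pos'][:2]-p)))
a=np.radians(np.linspace(250.5,176.0,19)); W=p+135*np.c_[np.cos(a),np.sin(a)]
d=np.c_[np.diff(W,axis=0),np.zeros(18)]@M/30; print(d[:,:2].round(2).tolist(), W[[0,5,10,15,-1]].round(0))
E
```

```text
250.92803339867532 135.43853417718734
[[0.31, 0.09], [0.3, 0.12], [0.29, 0.14], [0.28, 0.16], [0.27, 0.18], [0.26, 0.2], [0.24, 0.22], [0.23, 0.23], [0.21, 0.25], [0.19, 0.26], [0.17, 0.28], [0.15, 0.29], [0.13, 0.3], [0.11, 0.31], [0.09, 0.31], [0.06, 0.32], [0.04, 0.32], [0.02, 0.32]] [[ 569. -232.]
 [ 527. -208.]
 [ 497. -170.]
 [ 481. -124.]
 [ 480.  -95.]]
```

>>> arm_command(
  series=[
    {"grip": 0, "x": 0.31, "y": 0.09, "z": 0, "rx": 0, "ry": 0, "rz": 0},
    {"grip": 0, "x": 0.3, "y": 0.12, "z": 0, "rx": 0, "ry": 0, "rz": 0},
    {"grip": 0, "x": 0.29, "y": 0.14, "z": 0, "rx": 0, "ry": 0, "rz": 0},
    {"grip": 0, "x": 0.28, "y": 0.16, "z": 0, "rx": 0, "ry": 0, "rz": 0},
    {"grip": 0, "x": 0.27, "y": 0.18, "z": 0, "rx": 0, "ry": 0, "rz": 0},
  ],
)

```text
t: 10.7
tcp_pos: [527.7, -209.4, 148.5]
orientation: [0.041, 0.999, -0.002, 0.001]
contact_force: [0.4, -5.8, 4.9]
gripper_width: 12.9
gripper_force: 40.3
```

>>> arm_command(
  series=[
    {"grip": 0, "x": 0.26, "y": 0.2, "z": 0, "rx": 0, "ry": 0, "rz": 0},
    {"grip": 0, "x": 0.24, "y": 0.22, "z": 0, "rx": 0, "ry": 0, "rz": 0},
    {"grip": 0, "x": 0.23, "y": 0.23, "z": 0, "rx": 0, "ry": 0, "rz": 0},
    {"grip": 0, "x": 0.21, "y": 0.25, "z": 0, "rx": 0, "ry": 0, "rz": 0},
    {"grip": 0, "x": 0.19, "y": 0.26, "z": 0, "rx": 0, "ry": 0, "rz": 0},
  ],
)

```text
t: 11.12
tcp_pos: [494.9, -173.0, 148.4]
orientation: [0.041, 0.999, -0.003, -0.001]
contact_force: [-3.3, -8.6, 10.0]
gripper_width: 12.5
gripper_force: 41.0
```

>>> arm_command(
  series=[
    {"grip": 0, "x": 0.17, "y": 0.28, "z": -0.04, "rx": 0, "ry": 0, "rz": 0},
    {"grip": 0, "x": 0.15, "y": 0.29, "z": 0, "rx": 0, "ry": 0, "rz": 0},
    {"grip": 0, "x": 0.13, "y": 0.3, "z": 0, "rx": 0, "ry": 0, "rz": 0},
    {"grip": 0, "x": 0.11, "y": 0.31, "z": 0, "rx": 0, "ry": 0, "rz": 0},
    {"grip": 0, "x": 0.09, "y": 0.31, "z": 0, "rx": 0, "ry": 0, "rz": 0},
  ],
)

```text
t: 11.53
tcp_pos: [476.5, -126.1, 148.4]
orientation: [0.041, 0.999, -0.002, -0.005]
contact_force: [-7.6, -7.4, 8.5]
gripper_width: 12.7
gripper_force: 40.9
```

>>> arm_command(
  series=[
    {"grip": 0, "x": 0.06, "y": 0.3, "z": 0, "rx": 0, "ry": 0, "rz": 0},
    {"grip": 0, "x": 0.04, "y": 0.2, "z": 0, "rx": 0, "ry": 0, "rz": 0},
    {"grip": 0, "x": 0.02, "y": 0.15, "z": 0, "rx": 0, "ry": 0, "rz": 0},
    {"grip": 0, "x": 0, "y": 0, "z": 0, "rx": 0, "ry": 0, "rz": 0},
  ],
)

```text
t: 11.87
tcp_pos: [474.0, -105.5, 148.2]
orientation: [0.04, 0.999, -0.001, -0.006]
contact_force: [-9.5, -7.5, 12.6]
gripper_width: 13.0
gripper_force: 41.4
```

The forces are modest but there is a small radial offset. I'll check with a camera before the last bit.

```bash
cat > chk.py <<'E'
from h import *
import sys
o=r.get_obs(); print(o['t'],o['tcp_pos'].round(1),o['contact_force'].round(1))
out=[]
for n,(a,b,c,e) in dict(scene=(260,200,420,320),side=(270,170,430,290)).items():
    im,d,K,D,T=snap(n); uv,P=cloud(d,K,D,T)
    m=(abs(P[:,2]-60)<4)&(np.hypot(*(P[:,:2]-[535.3,-99]).T)>30)&(np.hypot(*(P[:,:2]-[614.5,-104.5]).T)<155)&(np.hypot(*(P[:,:2]-[614.5,-104.5]).T)>16)
    print(n,'bar',m.sum(),P[m].mean(0).round(1) if m.any() else '')
    m=(abs(P[:,2]-72)<5)&(np.hypot(*(P[:,:2]-[535.3,-99]).T)<16); print(n,'stem',m.sum(),P[m].mean(0).round(1))
    out.append(cv2.resize(im[b:e,a:c],(400,300),interpolation=cv2.INTER_CUBIC))
im,*_=snap('wrist'); cv2.imwrite(sys.argv[1],np.vstack([np.hstack(out),np.hstack([cv2.resize(im,(400,300)),cv2.resize(im[180:480,120:520],(400,300))])]))
E
python3 chk.py pics/c1.png
```

```text
11.8667 [ 474.  -105.5  148.2] [-9.5 -7.5 12.6]
scene bar 381 [ 569.1 -130.2   60.4]
scene stem 16 [ 530.5 -101.2   73.4]
side bar 299 [ 570.  -122.7   60.7]
side stem 36 [536.1 -95.5  72.9]
```

View pics/c1.png

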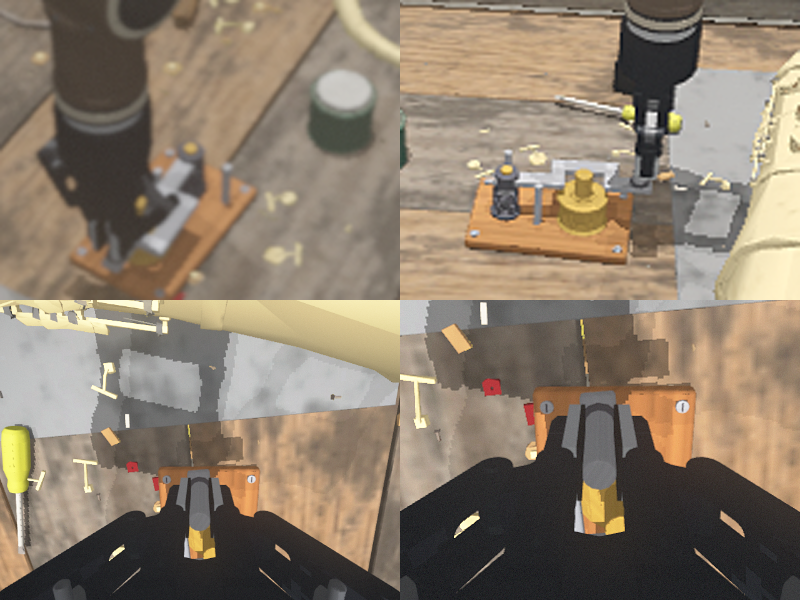

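The side view shows the arm nearly at the stop with the cup seated in the notch's path and the post between the fingers. I'll relax the x and z push slightly and move in the last 10 mm.

>>> arm_command(
  series=[
    {"grip": 0, "x": 0.1, "y": 0.1, "z": -0.04, "rx": 0, "ry": 0, "rz": 0},
    {"grip": 0, "x": 0, "y": 0.1, "z": 0, "rx": 0, "ry": 0, "rz": 0},
    {"grip": 0, "x": 0, "y": 0.1, "z": 0, "rx": 0, "ry": 0, "rz": 0},
    {"grip": 0, "x": 0, "y": 0, "z": 0, "rx": 0, "ry": 0, "rz": 0},
    {"grip": 0, "x": 0, "y": 0, "z": 0, "rx": 0, "ry": 0, "rz": 0},
  ],
)

```text
t: 12.43
tcp_pos: [473.5, -96.7, 148.4]
orientation: [0.041, 0.999, -0.001, -0.003]
contact_force: [-1.6, -7.0, -0.3]
gripper_width: 12.6
gripper_force: 40.6
```

>>> arm_command(
  series=[
    {"grip": 0, "x": 0, "y": 0.1, "z": 0, "rx": 0, "ry": 0, "rz": 0},
    {"grip": 0, "x": 0, "y": 0, "z": 0, "rx": 0, "ry": 0, "rz": 0},
    {"grip": 0, "x": 0, "y": 0, "z": 0, "rx": 0, "ry": 0, "rz": 0},
  ],
)

```text
t: 12.68
tcp_pos: [473.4, -94.2, 148.4]
orientation: [0.04, 0.999, -0.002, -0.004]
contact_force: [-4.0, -8.5, 0.9]
gripper_width: 12.5
gripper_force: 40.7
```

>>> arm_command(
  series=[
    {"grip": 0, "x": 0, "y": 0.07, "z": 0, "rx": 0, "ry": 0, "rz": 0},
    {"grip": 0, "x": 0, "y": 0, "z": 0, "rx": 0, "ry": 0, "rz": 0},
    {"grip": 0, "x": 0, "y": 0, "z": 0, "rx": 0, "ry": 0, "rz": 0},
  ],
)

```text
t: 12.93
tcp_pos: [473.4, -93.5, 148.4]
orientation: [0.04, 0.999, -0.003, -0.004]
contact_force: [-3.9, -13.8, 0.8]
gripper_width: 12.4
gripper_force: 40.8
```

Force is rising sharply, so this is the stop. I'll add a little more push, hold, and verify.

>>> arm_command(
  series=[
    {"grip": 0, "x": 0, "y": 0.07, "z": 0, "rx": 0, "ry": 0, "rz": 0},
    {"grip": 0, "x": 0, "y": 0, "z": 0, "rx": 0, "ry": 0, "rz": 0},
    {"grip": 0, "x": 0, "y": 0, "z": 0, "rx": 0, "ry": 0, "rz": 0},
    {"grip": 0, "x": 0, "y": 0, "z": 0, "rx": 0, "ry": 0, "rz": 0},
    {"grip": 0, "x": 0, "y": 0, "z": 0, "rx": 0, "ry": 0, "rz": 0},
  ],
)

```text
t: 13.35
tcp_pos: [473.5, -92.8, 148.4]
orientation: [0.039, 0.999, -0.005, -0.004]
contact_force: [-4.9, -20.0, 0.3]
gripper_width: 12.6
gripper_force: 41.0
```

```bash
python3 chk.py pics/c2.png
```

```text
13.35 [473.5 -92.8 148.4] [ -4.9 -20.    0.3]
scene bar 358 [ 573.6 -125.3   60.4]
scene stem 0 [nan nan nan]
side bar 268 [ 573.9 -116.4   60.5]
side stem 37 [535.7 -96.2  72.4]chk.py:9: RuntimeWarning: Mean of empty slice.
  m=(abs(P[:,2]-72)<5)&(np.hypot(*(P[:,:2]-[535.3,-99]).T)<16); print(n,'stem',m.sum(),P[m].mean(0).round(1))
  ret = um.true_divide(
```

View pics/c2.png

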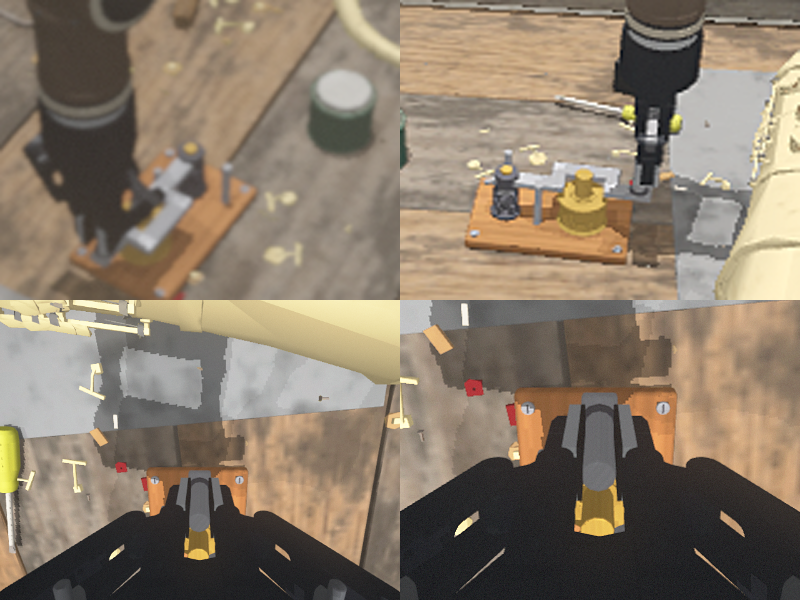

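The side view shows the arm against the stop pin, the notch round the stem and the cup level on the chimney, with about 20 N held against the stop. I'm handing in.

```bash
python3 -c "
from station import r
print(r.hand_in())"
```

```text
the job is handed in; nothing more can be done
None
```

The job is handed in, with no verdict returned: my last camera check showed the cup seated level on the chimney and the gripped keeper arm held at its stop with about 20 N.

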